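# Clamp the inlaid walnut blank in the drill vise

### The arm

A 6-joint arm with a two-finger parallel gripper is mounted at the origin on the work surface. World frame = base frame: x ahead of the robot, y to its left, z up, the work surface at z = 0. Lengths are in m, angles in rad, forces in N, time in s.
With the tool pointing down it reaches from about 0.4 to 0.825 m from the base axis. Payload 7 kg.
Tool frame: the origin (TCP) lies on the centre line of the jaws, within the pads' length; the fingertips stand 22 mm ahead of it and the grasp point (between the pads) lies 3 mm ahead of it (arm.tcp_to_tips is the distance from the TCP to the fingertips, in m); z points along the fingers, y is the line along which they close (so a half turn about z gives the same grasp; the last joint's range is limited). The gripper opens to 88 mm and grips with 3 to 60 N. Pads are 19 mm wide; open, the fingers measure 130 mm over their backs; the gripper's body (78 mm by 193 mm) begins 47 mm behind the grasp point.
Start: joints at [-0.943, 0.359, 0.012, 0, -1.224, -0.288], TCP at [0.225, -0.636, 0.228] pointing down, gripper open.
Joint ranges: [-3.07, 3.07], [-1.43, 2.12], [-1.02, 1.25], [-3.03, 1.67], [-3.05, -0], [-3.03, 3.03]. Speed limits (rad/s): [2.39, 2.39, 3.01, 3.14, 3.14, 3.14].

### API

Orientations are given as [roll, pitch, yaw] about the fixed x, y, z axes, in that order (R = Rz(yaw) Ry(pitch) Rx(roll)).
In Python, from station import arm gives the robot as it stands.
- The arm moves only by the tool jog_arm, never from a script. Its argument "targets" is a list of rows, each an object of numbers: "dx", "dy", "dz": the shift along the tool's x, y, z in mm; "rx", "ry", "rz": the turn, a rotation vector about the tool's x, y, z in rad; "gripper": the closure, from 0 (fully open) to 1 (shut). In form: [{"dx": .., "dy": .., "dz": .., "rx": .., "ry": .., "rz": .., "gripper": ..}, ...]. A call has exactly 8 rows; each row is the pose to reach, as a shift and turn from the pose commanded when the call began, along the tool's axes at that moment; what a row does not reach only later rows make up. A row lasts 1/12 s, in which the tool goes at most 41.7 mm and 7.16 degrees, less where a joint would pass 70% of its speed; a pose out of reach is approached as far as the arm can. A call with a gripper value outside its range is refused whole. The fingers move at their own pace and stop on an object; "force" is the grip in N (left out, the last holds). Time passes only in rows, so rows that repeat a pose let the fingers close, or fill a call up. It gives the time, the measured TCP pose, the force, the opening and the grip force at its end, in the units of the state.
- arm.get_state(): the state, without advancing time (a new reading comes with each control period).
- arm.grab_frame(name): name is "side" or "top"; returns a dict with "frame" (480x640x3 uint8, red, green, blue), "z_map" (480x640 float32, m along the optical axis (not along the pixel's ray), 0 where there is no reading), "fx", "fy", "cx", "cy" (pixels), "view" (4x4, takes a point from world to camera coordinates). Camera axes: x right, y down, z forward; pixel columns grow to the right and rows downward; lengths in m; the calibration is good to about 2 mm. A picture is of the moment at which its call begins.
- arm.job_done(): hands the job in; it is judged then, once.
The state is a dict: "t": time; "q": joint angles; "qd": joint speeds; "joint_efforts": joint torques, N m; "eef_pos": TCP position; "ee_rot": TCP orientation; "force": force on the tool from outside, world axes, zero at the start; "moment": the same for the moment, N m; "width": finger opening in m; "gripper_force": force on a finger pad.
Only numpy, scipy, OpenCV 4.12 (cv2) and the standard library are available. Lean on these libraries where they do the work, as an engineer would, in place of code of your own. Each camera call takes 0.05 s, during which the arm holds its last target. There are 200 camera calls.

### The job

Stand the dark walnut blank with the inlaid stripes upright on the bed of the blue vise, between the open jaws with its two broad faces towards them, and let go of it. Then turn the red crank handle clockwise (seen from the handle's end) until the sliding jaw grips the blank firmly, and let go of the handle.

Things in the scene. Friction and masses are not known exactly. Their poses are not given: they have to be found in the camera images.
- blank: Dark walnut block with two brass stripes and a pale one between running up over it, standing upright, loose, about 75 g. 30 mm thick (its x), 50 mm wide (its y), 64 mm tall (z). Origin: centre of its underside. A plain pale maple block of the same size is a bystander.
- vise: Small blue drill vise fixed on a plywood board. Origin: its underside, at bench level; x runs along the screw from crank to fixed jaw, z up. Flat bed for the blank: 45 mm above the bench, 64 mm wide. Fixed jaw: 56 mm wide, top at z = 73 mm, gripping face at x = +45 mm. Screw axis: y = 0, z = 59 mm. The crank arm turns in the plane x = -82 mm; in front of it is only the red handle.
- jaw: Sliding jaw of the vise, blue with a steel face, 50 mm wide, top 73 mm above the bench. Origin: middle of the lower edge of its gripping face (which faces the fixed jaw, +x), at bed height; axes as the vise's. It starts 51 to 56 mm from the fixed jaw's face and comes 7 mm closer per radian of crank; the screw holds it where it is left.
- crank_grip (a point): Middle of the red crank handle, a free-spinning grip 16 mm thick, 46 mm long, parallel to the screw. It circles the screw axis at 42 mm radius, at x = -112 mm of the vise, from the +y side over the top to -y as the vise closes: 3.0 to 3.7 rad, 4 to 6 N. Pinch it from above, fingers closing along the vise's y, and keep that orientation all the way: the grip spins.
There are look-alikes about, which are no part of the job. Several things look just like the vise: the one meant starts farthest to the robot's left.

How it is judged:
On the way:
1. the blank stands on the vise's bed between the jaws, let go, with the jaws still open (z of blank in the frame of vise between 0.04 and 0.05 m and x of blank in the frame of vise between -0.005 and 0.04 m and y of blank in the frame of vise between -0.02 and 0.02 m and angle between blank's own z axis and vertical below 0.17 rad and x of jaw in the frame of vise below 0.008 m and contact force between blank and the fingers below 0.1 N), for 0.2 s.
At the end, for the whole second after the job is handed in: The sliding jaw presses the walnut blank against the fixed jaw with more than 4 N; the blank stands upright on the bed (within 8 mm of it in height, 10 degrees of vertical), square to the jaws within 10 degrees, its middle within 20 mm of the screw's line sideways; blank and jaw at rest (contact force between jaw and blank above 4 N and z of blank in the frame of vise between 0.04 and 0.053 m and x of blank in the frame of vise between 0.022 and 0.038 m and y of blank in the frame of vise between -0.02 and 0.02 m and angle between blank's own z axis and vertical below 0.17 rad and angle between the x axis of blank and the x axis of vise, either way round below 0.17 rad and linear speed of blank below 0.02 m/s and linear speed of jaw below 0.01 m/s); the robot touches nothing.
It also fails if it takes over 58 s, if anything falls off the work surface, if the arm or the gripper's body presses on something with over 40 N, if the wrist force passes 120 N, or if a joint passes its speed limit or range.

## Working session

There is one attempt and no reset: what is moved stays moved. The work goes in short steps, Python scripts to look and compute and a tool call to move; the robot and the scene stay as the last step left them, time stands still between calls to the robot, and variables do not carry over. Pictures are saved under pics/ and viewed, at most 10 in all, crops included, and the job is handed in when it is done.

Besides the shell and the picture viewer there is one more tool, called by a JSON object that holds its "fn" and its "kwargs". jog_arm: Moves the arm, as the interface text tells. Its arguments: {"type":"object","properties":{"targets":{"type":"array","items":{"type":"object","properties":{"dx":{"type":"number"},"dy":{"type":"number"},"dz":{"type":"number"},"rx":{"type":"number"},"ry":{"type":"number"},"rz":{"type":"number"},"gripper":{"type":"number"}}}},"force":{"type":"number"}},"required":["targets"]}

```bash
mkdir -p pics
cat > h.py <<'E'
import numpy as np,cv2
from station import arm
def grab(n):
    f=arm.grab_frame(n); return f
def pts(f):
    z=f["z_map"]; v,u=np.mgrid[0:480,0:640]
    c=np.stack([(u-f["cx"])*z/f["fx"],(v-f["cy"])*z/f["fy"],z,np.ones_like(z)],-1)
    return (c@np.linalg.inv(f["view"]).T)[...,:3]
def save(f,name,crop=None,s=1):
    im=f["frame"][...,::-1]
    if crop: im=im[crop[1]:crop[3],crop[0]:crop[2]]
    if s!=1: im=cv2.resize(im,None,fx=s,fy=s,interpolation=cv2.INTER_CUBIC)
    cv2.imwrite("pics/"+name,im)
E
python3 - <<'E'
from h import *
for n in("top","side"):
    f=grab(n); save(f,n+"0.png"); np.savez(n+"0.npz",**f); print(n,np.linalg.inv(f["view"]).round(3).tolist(),f["fx"])
s=arm.get_state(); print(s["t"],s["eef_pos"],s["ee_rot"],s["width"])
E
```

```text
top [[0.006, -0.99, 0.143, 0.239], [-1.0, -0.004, 0.014, -0.162], [-0.013, -0.143, -0.99, 1.452], [0.0, 0.0, 0.0, 1.0]] 593.0874905748317
side [[-0.982, -0.146, 0.117, 0.318], [-0.187, 0.759, -0.623, 0.557], [0.002, -0.634, -0.773, 0.923], [0.0, 0.0, 0.0, 1.0]] 506.78749343480314
0.1 [ 0.22478924 -0.63597993  0.2268156 ] [ 3.14007139e+00 -1.43895793e-04 -2.80189182e+00] 0.08767545947465191
```

View pics/top0.png

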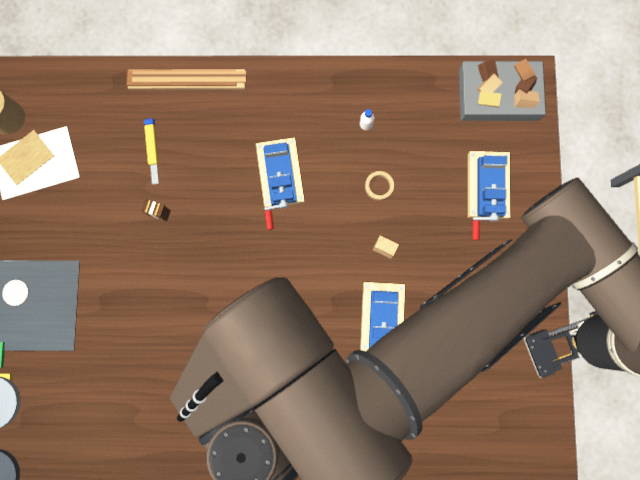

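View pics/side0.png

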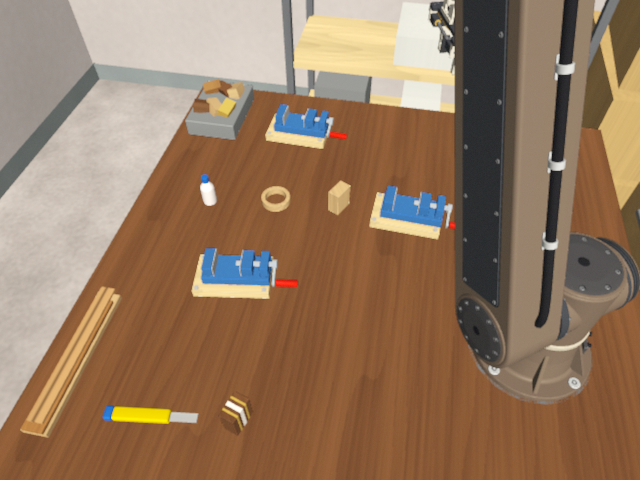

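The top view shows three vises, at (280,173), (490,185) and (385,315). The leftmost, at (280,173), is the one meant. For the blank, the striped walnut block is at (156,210). The look-alikes are the maple block at (386,246) and the offcuts in the box at (502,90). Next I check both choices in a close crop and measure them.

Run:
```python
from h import *
f=dict(np.load("top0.npz")); P=pts(f)
save(f,"crop0.png",(130,125,310,240),4)
hsv=cv2.cvtColor(f["frame"],cv2.COLOR_RGB2HSV)
def box(u0,v0,u1,v1):
    m=np.zeros((480,640),bool); m[v0:v1,u0:u1]=1; return m
# blank top
m=box(135,190,180,230)&(P[...,2]>.054)&(P[...,2]<.075)
q=P[m]; print("blank n",m.sum(),q.mean(0),cv2.minAreaRect((q[:,:2]*1000).astype(np.float32)), np.median(q[:,2]))
# vise
b=box(240,130,312,240)
blue=b&(hsv[...,0]>100)&(hsv[...,0]<125)&(hsv[...,1]>120)
q=P[blue]; print("blue",cv2.minAreaRect((q[:,:2]*1000).astype(np.float32)),np.percentile(q[:,2],[5,50,95]))
r=b&((hsv[...,0]<5)|(hsv[...,0]>174))&(hsv[...,1]>190)&(hsv[...,2]>120)
q=P[r]; print("red",r.sum(),q.mean(0),cv2.minAreaRect((q[:,:2]*1000).astype(np.float32)),np.percentile(q[:,2],[5,50,95]))
bd=b&(P[...,2]>.008)&(P[...,2]<.10)&~r
q=P[bd];print("all",cv2.minAreaRect((q[:,:2]*1000).astype(np.float32)))
hi=b&(P[...,2]>.066)&(P[...,2]<.08)&blue
n,l,st,c=cv2.connectedComponentsWithStats(hi.astype(np.uint8))
for i in range(1,n):
    if st[i,4]>15: q=P[l==i]; print("hi",st[i],cv2.minAreaRect((q[:,:2]*1000).astype(np.float32)),q.mean(0))
```

```text
blank n 275 [0.53183591 0.25496651 0.06382085] ((532.4009399414062, 255.90133666992188), (52.562477111816406, 30.908437728881836), 72.40782165527344) 0.06394114820479913
blue ((459.50726318359375, -80.41673278808594), (465.8540344238281, 67.29449462890625), 12.016762733459473) [0.04044875 0.04969844 0.07605956]
red 6 [ 0.50853412 -0.02686153  0.05280145] ((506.6685791015625, -27.28728485107422), (32.80522155761719, 1.9209538698196411), 5.676629543304443) [0.04835034 0.05289077 0.05757799]
all ((609.7633666992188, -33.17217254638672), (265.0688171386719, 170.99566650390625), 9.313019752502441)
hi [264 143  24  10 166] ((677.429443359375, -38.12042999267578), (19.227210998535156, 55.65620803833008), 9.405573844909668) [ 0.67779663 -0.03791098  0.0728978 ]
hi [270 175  22  13 189] ((595.6563110351562, -50.955570220947266), (22.024784088134766, 49.77971649169922), 9.742392539978027) [ 0.59529597 -0.05101245  0.07246707]
hi [272 190  22  11 158] ((561.7423095703125, -55.789424896240234), (19.95772933959961, 49.82486343383789), 8.142852783203125) [ 0.56074877 -0.05624825  0.0725218 ]
```

View pics/crop0.png

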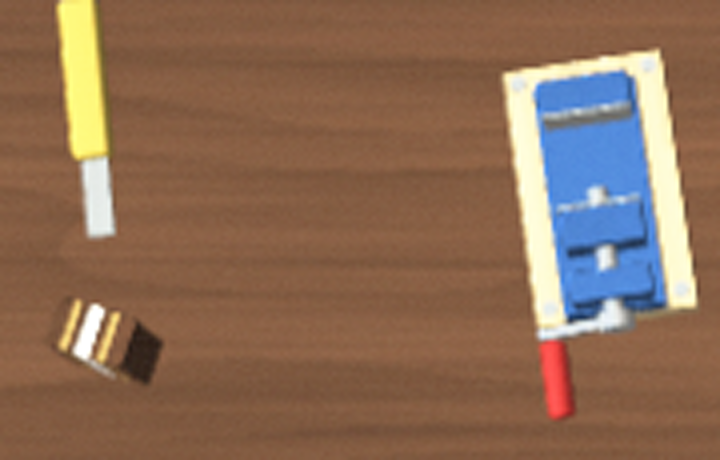

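```bash
cat >> h.py <<'E'
from scipy.spatial.transform import Rotation as R
def plan(wps):
    "wps: (x,y,z,yaw) world targets (m, rad); prints shift in tool mm and rz, from the measured pose"
    s=arm.get_state(); p=np.array(s["eef_pos"]); Rt=R.from_euler("xyz",s["ee_rot"])
    print("t",s["t"],"pos",p.round(4),"rpy",np.round(s["ee_rot"],3),"w",round(s["width"],4))
    for w in wps:
        d=Rt.inv().apply(np.array(w[:3])-p)*1000
        r=(Rt.inv()*R.from_euler("xyz",[np.pi,0,w[3]])).as_rotvec()
        print(w,"->",d.round(1),r.round(3))
E
python3 - <<'E'
from h import *
f=dict(np.load("top0.npz")); P=pts(f); b=np.zeros((480,640),bool); b[130:245,240:312]=1
m=b&(P[...,2]>.064)&(P[...,2]<.08); q=P[m]
c1,c2=np.array([.6774,-.0381]),np.array([.5617,-.0558]); d=c1-c2; yaw=np.arctan2(d[1],d[0]); print("yaw",yaw)
e=np.array([np.cos(yaw),np.sin(yaw)]); n=np.array([-e[1],e[0]])
a=(q[:,:2]-c1)@e; s=(q[:,:2]-c1)@n
h,ed=np.histogram(a*1000,np.arange(-150,30,3)); print([(int(x),int(y)) for x,y in zip(ed,h) if y])
k=a>-.04; print("fixed",np.percentile(a[k]*1000,[2,50,98]),np.percentile(s[k]*1000,[2,50,98]))
# red handle, any depth, by frame colour
F=f["frame"].astype(int); r=b&(F[...,0]>140)&(F[...,1]<60)&(F[...,2]<60); print("red",r.sum()); v,u=np.nonzero(r)
print(cv2.minAreaRect(np.stack([u,v],1).astype(np.float32)),np.median(P[r],0))
q=P[r]; A=(q[:,:2]-c1)@e; S=(q[:,:2]-c1)@n; print("red a",np.percentile(A*1000,[3,50,97]),"s",np.percentile(S*1000,[3,50,97]),"z",np.percentile(q[:,2]*1000,[3,50,97]))
plan([(.55,-.2,.2,-3.1),(.532,.256,.2,-3.449)])
E
```

```text
yaw 0.15180489858623195
[(-144, 12), (-141, 11), (-138, 8), (-135, 6), (-132, 2), (-129, 12), (-126, 31), (-123, 25), (-120, 24), (-117, 28), (-114, 21), (-111, 25), (-108, 1), (-105, 5), (-99, 5), (-96, 7), (-93, 38), (-90, 25), (-87, 26), (-84, 22), (-81, 25), (-78, 28), (-75, 24), (-72, 22), (-69, 18), (-66, 3), (-63, 3), (-60, 3), (-57, 2), (-15, 7), (-12, 31), (-9, 31), (-6, 31), (-3, 27), (0, 26), (3, 29), (6, 26), (9, 29), (12, 5)]
fixed [-12.10126551  -0.68497741  11.92019148] [-26.50801328   0.27994569  26.59111709]
red 27
((270.99591064453125, 219.4549560546875), (17.020719528198242, 1.5391075611114502), 84.80557250976562) [ 0.50418574 -0.02813332  0.05447727]
red a [-187.66741129 -169.70713856 -150.31101925] s [34.21810724 35.78954119 38.51882571] z [47.58192593 54.47727477 58.77259776]
t 0.1 pos [ 0.2248 -0.636   0.2268] rpy [ 3.14  -0.    -2.802] w 0.0877
(0.55, -0.2, 0.2, -3.1) -> [-451.9  302.7   27.2] [ 0.001 -0.     0.298]
(0.532, 0.256, 0.2, -3.449) -> [-586.9  738.6   27.9] [ 0.001 -0.001  0.647]
```

The crop confirms the striped walnut blank and the leftmost vise, whose handle is on its +y side. I start moving.

{"fn": "jog_arm", "kwargs": {"targets": [{"dx":-452,"dy":303,"dz":27,"rz":0.298,"gripper":0},{"dx":-452,"dy":303,"dz":27,"rz":0.298,"gripper":0},{"dx":-452,"dy":303,"dz":27,"rz":0.298,"gripper":0},{"dx":-452,"dy":303,"dz":27,"rz":0.298,"gripper":0},{"dx":-452,"dy":303,"dz":27,"rz":0.298,"gripper":0},{"dx":-452,"dy":303,"dz":27,"rz":0.298,"gripper":0},{"dx":-520,"dy":521,"dz":27,"rz":0.45,"gripper":0},{"dx":-520,"dy":521,"dz":27,"rz":0.45,"gripper":0}], "force": 15}}

```text
invalid input at $.targets[0]: expected keys dx, dy, dz, rx, ry, rz, gripper
```

```bash
python3 -c "
from h import *
plan([(.545,.03,.2,-3.3),(.532,.256,.2,-3.449),(.532,.256,.1,-3.449)])"
```

```text
t 0.1 pos [ 0.2248 -0.636   0.2268] rpy [ 3.14  -0.    -2.802] w 0.0877
(0.545, 0.03, 0.2, -3.3) -> [-523.8  521.2   27.5] [ 0.001 -0.001  0.498]
(0.532, 0.256, 0.2, -3.449) -> [-586.9  738.6   27.9] [ 0.001 -0.001  0.647]
(0.532, 0.256, 0.1, -3.449) -> [-586.9  738.4  127.9] [ 0.001 -0.001  0.647]
```

All the keys are required.

{"fn": "jog_arm", "kwargs": {"targets": [{"dx":-452,"dy":303,"dz":27,"rx":0,"ry":0,"rz":0.298,"gripper":0},{"dx":-452,"dy":303,"dz":27,"rx":0,"ry":0,"rz":0.298,"gripper":0},{"dx":-452,"dy":303,"dz":27,"rx":0,"ry":0,"rz":0.298,"gripper":0},{"dx":-452,"dy":303,"dz":27,"rx":0,"ry":0,"rz":0.298,"gripper":0},{"dx":-452,"dy":303,"dz":27,"rx":0,"ry":0,"rz":0.298,"gripper":0},{"dx":-452,"dy":303,"dz":27,"rx":0,"ry":0,"rz":0.298,"gripper":0},{"dx":-452,"dy":303,"dz":27,"rx":0,"ry":0,"rz":0.298,"gripper":0},{"dx":-452,"dy":303,"dz":27,"rx":0,"ry":0,"rz":0.298,"gripper":0}], "force": 15}}

```text
t: 0.77
eef_pos: [0.4229, -0.3698, 0.2111]
ee_rot: [3.141, -0.0, -3.1]
force: [1.7, 0.1, -0.4]
width: 0.0874
gripper_force: 0.0
```

```bash
python3 -c "
from h import *
plan([(.56,-.1,.2,-3.2),(.545,.03,.2,-3.3),(.532,.256,.2,-3.449)])"
```

```text
t 0.7667 pos [ 0.4229 -0.3698  0.2111] rpy [ 3.141 -0.    -3.1  ] w 0.0874
(0.56, -0.1, 0.2, -3.2) -> [-148.2  263.9   11.1] [ 0.  -0.   0.1]
(0.545, 0.03, 0.2, -3.3) -> [-138.7  394.4   11.1] [ 0.  -0.   0.2]
(0.532, 0.256, 0.2, -3.449) -> [-135.1  620.7   11.2] [ 0.    -0.     0.349]
```

{"fn": "jog_arm", "kwargs": {"targets": [{"dx":-135,"dy":620,"dz":11,"rx":0,"ry":0,"rz":0.349,"gripper":0},{"dx":-135,"dy":620,"dz":11,"rx":0,"ry":0,"rz":0.349,"gripper":0},{"dx":-135,"dy":620,"dz":11,"rx":0,"ry":0,"rz":0.349,"gripper":0},{"dx":-135,"dy":620,"dz":11,"rx":0,"ry":0,"rz":0.349,"gripper":0},{"dx":-135,"dy":620,"dz":11,"rx":0,"ry":0,"rz":0.349,"gripper":0},{"dx":-135,"dy":620,"dz":11,"rx":0,"ry":0,"rz":0.349,"gripper":0},{"dx":-135,"dy":620,"dz":11,"rx":0,"ry":0,"rz":0.349,"gripper":0},{"dx":-135,"dy":620,"dz":11,"rx":0,"ry":0,"rz":0.349,"gripper":0}]}}

```text
t: 1.43
eef_pos: [0.477, -0.0558, 0.2058]
ee_rot: [3.141, 0.0, 2.834]
force: [0.9, 0.0, 0.2]
width: 0.0877
gripper_force: 0.0
```

```bash
python3 -c "
from h import *
plan([(.532,.256,.2,-3.449),(.532,.256,.12,-3.449)])"
```

```text
t 1.4333 pos [ 0.477  -0.0558  0.2058] rpy [3.141 0.    2.834] w 0.0877
(0.532, 0.256, 0.2, -3.449) -> [ 41.8 313.8   5.9] [0. 0. 0.]
(0.532, 0.256, 0.12, -3.449) -> [ 41.8 313.8  85.9] [0. 0. 0.]
```

{"fn": "jog_arm", "kwargs": {"targets": [{"dx":42,"dy":314,"dz":6,"rx":0,"ry":0,"rz":0,"gripper":0},{"dx":42,"dy":314,"dz":6,"rx":0,"ry":0,"rz":0,"gripper":0},{"dx":42,"dy":314,"dz":6,"rx":0,"ry":0,"rz":0,"gripper":0},{"dx":42,"dy":314,"dz":6,"rx":0,"ry":0,"rz":0,"gripper":0},{"dx":42,"dy":314,"dz":6,"rx":0,"ry":0,"rz":0,"gripper":0},{"dx":42,"dy":314,"dz":6,"rx":0,"ry":0,"rz":0,"gripper":0},{"dx":42,"dy":314,"dz":6,"rx":0,"ry":0,"rz":0,"gripper":0},{"dx":42,"dy":314,"dz":6,"rx":0,"ry":0,"rz":0,"gripper":0}]}}

```text
t: 2.1
eef_pos: [0.5324, 0.2579, 0.1992]
ee_rot: [-3.142, -0.0, 2.836]
force: [1.4, -0.7, 0.0]
width: 0.0877
gripper_force: 0.0
```

Run:
```python
from h import *
f=grab("side"); save(f,"side1.png",(150,330,350,480),4)
P=pts(f); b=np.zeros((480,640),bool); b[380:445,210:262]=1
m=b&(P[...,2]>.056)&(P[...,2]<.072)&(P[...,1]>.2)
q=P[m]; print(m.sum(),q.mean(0),cv2.minAreaRect((q[:,:2]*1000).astype(np.float32)))
plan([(.532,.256,.12,-3.449),(.532,.256,.053,-3.449)])
# handle from top
f=grab("top"); np.savez("top1.npz",**f)
```

```text
0 [nan nan nan] ((0.0, 0.0), (0.0, 0.0), 0.0)
t 2.15 pos [0.5332 0.2604 0.1988] rpy [3.141 0.    2.837] w 0.0874
(0.532, 0.256, 0.12, -3.449) -> [-0.1 -4.6 78.8] [0.    0.    0.003]
(0.532, 0.256, 0.053, -3.449) -> [-1.000e-01 -4.600e+00  1.458e+02] [0.    0.    0.003]<stdin>:5: RuntimeWarning: Mean of empty slice.
  ret = um.true_divide(
```

View pics/side1.png

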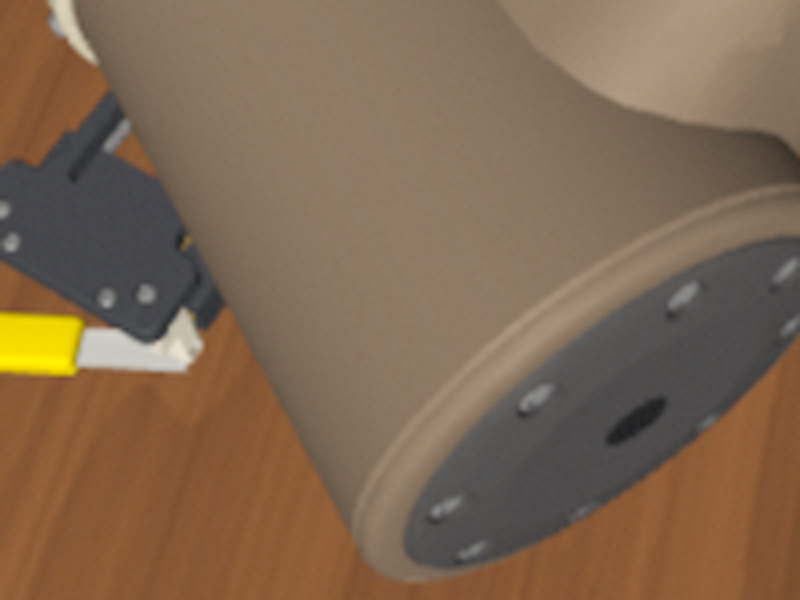

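The arm hides the blank in the side view; only the gripper and the knife blade at about (180,350) of the crop can be seen. The top measurement matched the block's size, so I descend and grip on it.

{"fn": "jog_arm", "kwargs": {"targets": [{"dx":0,"dy":-4.6,"dz":20,"rx":0,"ry":0,"rz":0,"gripper":0},{"dx":0,"dy":-4.6,"dz":40,"rx":0,"ry":0,"rz":0,"gripper":0},{"dx":0,"dy":-4.6,"dz":60,"rx":0,"ry":0,"rz":0,"gripper":0},{"dx":0,"dy":-4.6,"dz":80,"rx":0,"ry":0,"rz":0,"gripper":0},{"dx":0,"dy":-4.6,"dz":100,"rx":0,"ry":0,"rz":0,"gripper":0},{"dx":0,"dy":-4.6,"dz":120,"rx":0,"ry":0,"rz":0,"gripper":0},{"dx":0,"dy":-4.6,"dz":138,"rx":0,"ry":0,"rz":0,"gripper":0},{"dx":0,"dy":-4.6,"dz":146,"rx":0,"ry":0,"rz":0,"gripper":0}]}}

```text
t: 2.87
eef_pos: [0.5294, 0.2483, 0.0513]
ee_rot: [-3.138, -0.002, 2.834]
force: [0.4, -0.3, -0.4]
width: 0.0875
gripper_force: 0.0
```

{"fn": "jog_arm", "kwargs": {"targets": [{"dx":0,"dy":0,"dz":0,"rx":0,"ry":0,"rz":0,"gripper":1},{"dx":0,"dy":0,"dz":0,"rx":0,"ry":0,"rz":0,"gripper":1},{"dx":0,"dy":0,"dz":0,"rx":0,"ry":0,"rz":0,"gripper":1},{"dx":0,"dy":0,"dz":0,"rx":0,"ry":0,"rz":0,"gripper":1},{"dx":0,"dy":0,"dz":0,"rx":0,"ry":0,"rz":0,"gripper":1},{"dx":0,"dy":0,"dz":0,"rx":0,"ry":0,"rz":0,"gripper":1},{"dx":0,"dy":0,"dz":0,"rx":0,"ry":0,"rz":0,"gripper":1},{"dx":0,"dy":0,"dz":0,"rx":0,"ry":0,"rz":0,"gripper":1}], "force": 15}}

```text
t: 3.53
eef_pos: [0.5313, 0.2503, 0.0546]
ee_rot: [3.14, 0.001, 2.835]
force: [-0.8, -0.3, 3.9]
width: 0.0503
gripper_force: 15.0
```

Run:
```python
from h import *
O=np.array([.6206,-.0468]); e=np.array([.9885,.1512])
t=O+.020*e; print(t)
plan([(.535,.24,.19,-3.449),(*t,.19,-2.990)])
```

```text
[ 0.64037  -0.043776]
t 3.5333 pos [0.5313 0.2503 0.0546] rpy [3.140e+00 1.000e-03 2.835e+00] w 0.0503
(0.535, 0.24, 0.19, -3.449) -> [  -6.7   -8.5 -135.4] [0.001 0.001 0.001]
(np.float64(0.64037), np.float64(-0.043776), 0.19, -2.99) -> [-192.9 -247.2 -135.5] [ 0.001  0.001 -0.458]
```

{"fn": "jog_arm", "kwargs": {"targets": [{"dx":0,"dy":0,"dz":-35,"rx":0,"ry":0,"rz":0,"gripper":1},{"dx":0,"dy":0,"dz":-70,"rx":0,"ry":0,"rz":0,"gripper":1},{"dx":-20,"dy":-25,"dz":-105,"rx":0,"ry":0,"rz":-0.05,"gripper":1},{"dx":-40,"dy":-52,"dz":-135,"rx":0,"ry":0,"rz":-0.12,"gripper":1},{"dx":-62,"dy":-80,"dz":-135,"rx":0,"ry":0,"rz":-0.2,"gripper":1},{"dx":-84,"dy":-108,"dz":-135,"rx":0,"ry":0,"rz":-0.28,"gripper":1},{"dx":-106,"dy":-136,"dz":-135,"rx":0,"ry":0,"rz":-0.36,"gripper":1},{"dx":-128,"dy":-164,"dz":-135,"rx":0,"ry":0,"rz":-0.44,"gripper":1}]}}

```text
t: 4.2
eef_pos: [0.6032, 0.0532, 0.1891]
ee_rot: [3.141, 0.0, -3.005]
force: [1.7, 1.4, -1.1]
width: 0.0502
gripper_force: 15.0
```

Run:
```python
from h import *
plan([(.6404,-.0438,.19,-2.990)])
```

```text
t 4.2 pos [0.6032 0.0532 0.1891] rpy [ 3.141  0.    -3.005] w 0.0502
(0.6404, -0.0438, 0.19, -2.99) -> [ -23.6 -101.1   -0.9] [ 0.     0.    -0.015]
```

{"fn": "jog_arm", "kwargs": {"targets": [{"dx":-5,"dy":-25,"dz":0,"rx":0,"ry":0,"rz":-0.015,"gripper":1},{"dx":-10,"dy":-50,"dz":0,"rx":0,"ry":0,"rz":-0.015,"gripper":1},{"dx":-18,"dy":-75,"dz":0,"rx":0,"ry":0,"rz":-0.015,"gripper":1},{"dx":-22,"dy":-92,"dz":0,"rx":0,"ry":0,"rz":-0.015,"gripper":1},{"dx":-22,"dy":-96,"dz":0,"rx":0,"ry":0,"rz":-0.015,"gripper":1},{"dx":-22,"dy":-96,"dz":0,"rx":0,"ry":0,"rz":-0.015,"gripper":1},{"dx":-22,"dy":-96,"dz":0,"rx":0,"ry":0,"rz":-0.015,"gripper":1},{"dx":-22,"dy":-96,"dz":0,"rx":0,"ry":0,"rz":-0.015,"gripper":1}]}}

```text
t: 4.87
eef_pos: [0.6374, -0.0366, 0.1887]
ee_rot: [3.141, -0.0, -2.993]
force: [1.2, 0.3, -0.5]
width: 0.0494
gripper_force: 15.0
```

Run:
```python
from h import *
f=grab("side"); np.savez("side2.npz",**f); save(f,"side2.png",(160,150,360,300),4)
plan([(.6404,-.0438,.14,-2.990),(.6404,-.0438,.1,-2.990)])
```

```text
t 4.9167 pos [ 0.6375 -0.0365  0.1889] rpy [ 3.141  0.    -2.993] w 0.0498
(0.6404, -0.0438, 0.14, -2.99) -> [-1.8 -7.7 48.9] [ 0.     0.    -0.003]
(0.6404, -0.0438, 0.1, -2.99) -> [-1.8 -7.7 88.9] [ 0.     0.    -0.003]
```

View pics/side2.png

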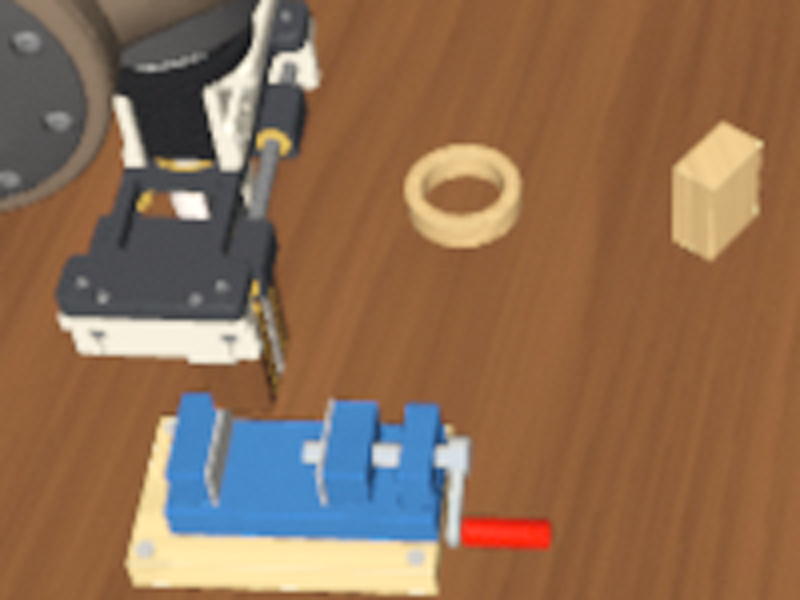

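The side view shows the blank's dark edge at (270,370) of the crop, held above the vise bed. The jaws are open, with faces at (215,460) and (325,450), and the red handle runs from (462,533) to (550,535). I lower to just above the bed and refine the handle and jaws from this view.

{"fn": "jog_arm", "kwargs": {"targets": [{"dx":-1,"dy":-4,"dz":0,"rx":0,"ry":0,"rz":-0.003,"gripper":1},{"dx":-1.8,"dy":-7.7,"dz":0,"rx":0,"ry":0,"rz":-0.003,"gripper":1},{"dx":-1.8,"dy":-7.7,"dz":10,"rx":0,"ry":0,"rz":-0.003,"gripper":1},{"dx":-1.8,"dy":-7.7,"dz":20,"rx":0,"ry":0,"rz":-0.003,"gripper":1},{"dx":-1.8,"dy":-7.7,"dz":30,"rx":0,"ry":0,"rz":-0.003,"gripper":1},{"dx":-1.8,"dy":-7.7,"dz":36,"rx":0,"ry":0,"rz":-0.003,"gripper":1},{"dx":-1.8,"dy":-7.7,"dz":38,"rx":0,"ry":0,"rz":-0.003,"gripper":1},{"dx":-1.8,"dy":-7.7,"dz":38,"rx":0,"ry":0,"rz":-0.003,"gripper":1}]}}

```text
t: 5.58
eef_pos: [0.6402, -0.0448, 0.1496]
ee_rot: [-3.141, -0.002, -2.991]
force: [0.4, 0.2, -0.7]
width: 0.0498
gripper_force: 15.0
```

Run:
```python
from h import *
O=np.array([.6206,-.0468]); e=np.array([.9885,.1512]); n=np.array([-e[1],e[0]])
f=dict(np.load("side2.npz")); P=pts(f); F=f["frame"].astype(int)
b=np.zeros((480,640),bool); b[265:300,265:305]=1
r=b&(F[...,0]>140)&(F[...,1]<70)&(F[...,2]<70); q=P[r]
A=(q[:,:2]-O)@e*1000; S=(q[:,:2]-O)@n*1000; z=q[:,2]*1000
print("red",r.sum(),"x",np.percentile(A,[3,50,97]),"y",np.percentile(S,[3,50,97]),"z",np.percentile(z,[3,50,97]))
o=np.argsort(A); print([np.round([A[k].mean(),np.median(S[k]),np.median(z[k])],1).tolist() for k in np.array_split(o,4)])
b[:]=0; b[240:290,195:280]=1
m=b&(P[...,2]>.0695)&(P[...,2]<.077); q=P[m]; A=(q[:,:2]-O)@e*1000; S=(q[:,:2]-O)@n*1000
for lo,hi in((40,75),(-45,0),(-75,-45)):
    k=(A>lo)&(A<hi); print("top",k.sum(),np.percentile(A[k],[3,50,97]).round(1),np.percentile(S[k],[3,50,97]).round(1),np.median(q[k,2]))
plan([(.6404,-.0438,.14,-2.990),(.6404,-.0438,.1,-2.990)])
```

```text
red 161 x [-129.87100815 -108.85743675  -88.04223289] y [-1.67279826 44.75460452 50.2644334 ] z [-2.1223636  52.53783127 56.49920219]
[[-126.1, 44.5, 51.5], [-114.5, 46.1, 53.3], [-102.7, 45.6, 53.2], [-91.2, 43.9, 51.5]]
top 223 [46.9 58.8 69.4] [-21.6   5.4  30.1] 0.07248215635088973
top 225 [-34.4 -22.4  -9.9] [-20.4   2.9  26.5] 0.0723252163041388
top 162 [-67.8 -59.6 -51.2] [-21.4   2.7  26. ] 0.07250930684571505
t 5.5833 pos [ 0.6402 -0.0448  0.1496] rpy [-3.141e+00 -2.000e-03 -2.991e+00] w 0.0498
(0.6404, -0.0438, 0.14, -2.99) -> [-0.4  1.   9.6] [-0.    -0.002 -0.001]
(0.6404, -0.0438, 0.1, -2.99) -> [-0.5  1.  49.6] [-0.    -0.002 -0.001]
```

{"fn": "jog_arm", "kwargs": {"targets": [{"dx":-1,"dy":2.4,"dz":8,"rx":0,"ry":0,"rz":0,"gripper":1},{"dx":-1,"dy":2.4,"dz":18,"rx":0,"ry":0,"rz":0,"gripper":1},{"dx":-1,"dy":2.4,"dz":28,"rx":0,"ry":0,"rz":0,"gripper":1},{"dx":-1,"dy":2.4,"dz":36,"rx":0,"ry":0,"rz":0,"gripper":1},{"dx":-1,"dy":2.4,"dz":42,"rx":0,"ry":0,"rz":0,"gripper":1},{"dx":-1,"dy":2.4,"dz":46,"rx":0,"ry":0,"rz":0,"gripper":1},{"dx":-1,"dy":2.4,"dz":47,"rx":0,"ry":0,"rz":0,"gripper":1},{"dx":-1,"dy":2.4,"dz":47,"rx":0,"ry":0,"rz":0,"gripper":1}]}}

```text
t: 6.25
eef_pos: [0.6413, -0.0423, 0.1035]
ee_rot: [-3.141, -0.0, -2.991]
force: [-0.4, -0.1, 0.2]
width: 0.0496
gripper_force: 15.0
```

Run:
```python
from h import *
plan([(.6409,-.0423,.1,-2.990)])
```

```text
t 6.25 pos [ 0.6413 -0.0423  0.1035] rpy [-3.141 -0.    -2.991] w 0.0496
(0.6409, -0.0423, 0.1, -2.99) -> [0.4 0.1 3.5] [-0.    -0.    -0.001]
```

{"fn": "jog_arm", "kwargs": {"targets": [{"dx":0,"dy":0,"dz":1,"rx":0,"ry":0,"rz":0,"gripper":1},{"dx":0,"dy":0,"dz":2,"rx":0,"ry":0,"rz":0,"gripper":1},{"dx":0,"dy":0,"dz":3,"rx":0,"ry":0,"rz":0,"gripper":1},{"dx":0,"dy":0,"dz":4,"rx":0,"ry":0,"rz":0,"gripper":1},{"dx":0,"dy":0,"dz":4,"rx":0,"ry":0,"rz":0,"gripper":1},{"dx":0,"dy":0,"dz":4,"rx":0,"ry":0,"rz":0,"gripper":1},{"dx":0,"dy":0,"dz":4,"rx":0,"ry":0,"rz":0,"gripper":1},{"dx":0,"dy":0,"dz":4,"rx":0,"ry":0,"rz":0,"gripper":1}]}}

```text
t: 6.92
eef_pos: [0.6414, -0.0422, 0.0999]
ee_rot: [-3.142, 0.0, -2.991]
force: [-0.2, 0.2, -0.4]
width: 0.0495
gripper_force: 15.0
```

{"fn": "jog_arm", "kwargs": {"targets": [{"dx":0,"dy":0,"dz":0.5,"rx":0,"ry":0,"rz":0,"gripper":1},{"dx":0,"dy":0,"dz":1,"rx":0,"ry":0,"rz":0,"gripper":1},{"dx":0,"dy":0,"dz":1.3,"rx":0,"ry":0,"rz":0,"gripper":1},{"dx":0,"dy":0,"dz":1.3,"rx":0,"ry":0,"rz":0,"gripper":1},{"dx":0,"dy":0,"dz":1.3,"rx":0,"ry":0,"rz":0,"gripper":1},{"dx":0,"dy":0,"dz":1.3,"rx":0,"ry":0,"rz":0,"gripper":1},{"dx":0,"dy":0,"dz":1.3,"rx":0,"ry":0,"rz":0,"gripper":1},{"dx":0,"dy":0,"dz":1.3,"rx":0,"ry":0,"rz":0,"gripper":1}]}}

```text
t: 7.58
eef_pos: [0.6416, -0.0423, 0.0996]
ee_rot: [-3.141, 0.001, -2.991]
force: [-2.4, 0.7, 7.2]
width: 0.0499
gripper_force: 15.0
```

The contact force shows the blank is on the bed. I release it and rise.

{"fn": "jog_arm", "kwargs": {"targets": [{"dx":0,"dy":0,"dz":-0.8,"rx":0,"ry":0,"rz":0,"gripper":0},{"dx":0,"dy":0,"dz":-0.8,"rx":0,"ry":0,"rz":0,"gripper":0},{"dx":0,"dy":0,"dz":-0.8,"rx":0,"ry":0,"rz":0,"gripper":0},{"dx":0,"dy":0,"dz":-0.8,"rx":0,"ry":0,"rz":0,"gripper":0},{"dx":0,"dy":0,"dz":-0.8,"rx":0,"ry":0,"rz":0,"gripper":0},{"dx":0,"dy":0,"dz":-0.8,"rx":0,"ry":0,"rz":0,"gripper":0},{"dx":0,"dy":0,"dz":-0.8,"rx":0,"ry":0,"rz":0,"gripper":0},{"dx":0,"dy":0,"dz":-0.8,"rx":0,"ry":0,"rz":0,"gripper":0}]}}

```text
t: 8.25
eef_pos: [0.6413, -0.0423, 0.0992]
ee_rot: [-3.142, -0.0, -2.991]
force: [0.7, -0.0, 0.5]
width: 0.0872
gripper_force: 0.0
```

{"fn": "jog_arm", "kwargs": {"targets": [{"dx":0,"dy":0,"dz":-12,"rx":0,"ry":0,"rz":0,"gripper":0},{"dx":0,"dy":0,"dz":-35,"rx":0,"ry":0,"rz":0,"gripper":0},{"dx":0,"dy":0,"dz":-70,"rx":0,"ry":0,"rz":0,"gripper":0},{"dx":20,"dy":5,"dz":-80,"rx":0,"ry":0,"rz":0,"gripper":0},{"dx":50,"dy":10,"dz":-80,"rx":0,"ry":0,"rz":0,"gripper":0},{"dx":85,"dy":20,"dz":-80,"rx":0,"ry":0,"rz":0,"gripper":0},{"dx":120,"dy":35,"dz":-80,"rx":0,"ry":0,"rz":0,"gripper":0},{"dx":130,"dy":39,"dz":-80,"rx":0,"ry":0,"rz":0,"gripper":0}]}}

```text
t: 8.92
eef_pos: [0.5025, -0.0232, 0.1802]
ee_rot: [3.141, -0.0, -2.991]
force: [-0.7, 0.5, -0.7]
width: 0.0877
gripper_force: 0.0
```

```bash
cat >> h.py <<'E'
O=np.array([.6211,-.0453]); e=np.array([.9885,.1512]); n=np.array([-e[1],e[0]])
def V(x,y,z): p=O+x*e+y*n; return (round(p[0],4),round(p[1],4),z,-2.990)
E
python3 - <<'E'
from h import *
f=grab("side"); save(f,"side3.png",(160,190,360,310),4); np.savez("side3.npz",**f)
plan([V(-.112,.0403,.12),V(-.112,.0403,.050),V(-.112,.0403,.053)])
E
```

```text
t 8.9667 pos [ 0.503  -0.023   0.1808] rpy [ 3.141e+00  1.000e-03 -2.991e+00] w 0.0874
(np.float64(0.5043), np.float64(-0.0224), 0.12, -2.99) -> [-1.3  0.3 60.8] [ 0.001  0.001 -0.001]
(np.float64(0.5043), np.float64(-0.0224), 0.05, -2.99) -> [ -1.3   0.2 130.8] [ 0.001  0.001 -0.001]
(np.float64(0.5043), np.float64(-0.0224), 0.053, -2.99) -> [ -1.3   0.2 127.8] [ 0.001  0.001 -0.001]
```

View pics/side3.png

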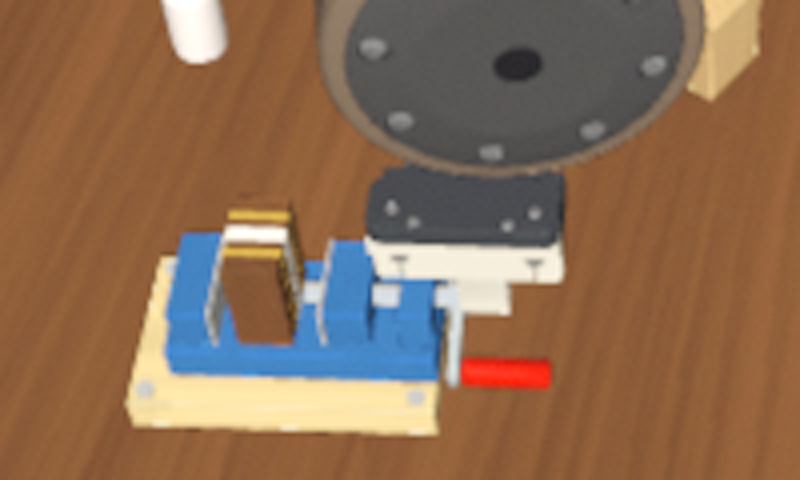

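The crop shows the walnut blank upright on the bed between the jaws at about (260,280), free of both. The handle is at about (505,373). I go down to the handle.

{"fn": "jog_arm", "kwargs": {"targets": [{"dx":-1.3,"dy":0,"dz":20,"rx":0,"ry":0,"rz":0,"gripper":0},{"dx":-1.3,"dy":0,"dz":45,"rx":0,"ry":0,"rz":0,"gripper":0},{"dx":-1.3,"dy":0,"dz":70,"rx":0,"ry":0,"rz":0,"gripper":0},{"dx":-1.3,"dy":0,"dz":90,"rx":0,"ry":0,"rz":0,"gripper":0},{"dx":-1.3,"dy":0,"dz":110,"rx":0,"ry":0,"rz":0,"gripper":0},{"dx":-1.3,"dy":0,"dz":122,"rx":0,"ry":0,"rz":0,"gripper":0},{"dx":-1.3,"dy":0,"dz":129,"rx":0,"ry":0,"rz":0,"gripper":0},{"dx":-1.3,"dy":0,"dz":130,"rx":0,"ry":0,"rz":0,"gripper":0}]}}

```text
t: 9.63
eef_pos: [0.5081, -0.0231, 0.0486]
ee_rot: [-3.141, -0.002, -2.991]
force: [-0.3, 0.8, 0.6]
width: 0.0874
gripper_force: 0.0
```

{"fn": "jog_arm", "kwargs": {"targets": [{"dx":0,"dy":0,"dz":0,"rx":0,"ry":0,"rz":0,"gripper":1},{"dx":0,"dy":0,"dz":0,"rx":0,"ry":0,"rz":0,"gripper":1},{"dx":0,"dy":0,"dz":0,"rx":0,"ry":0,"rz":0,"gripper":1},{"dx":0,"dy":0,"dz":0,"rx":0,"ry":0,"rz":0,"gripper":1},{"dx":0,"dy":0,"dz":0,"rx":0,"ry":0,"rz":0,"gripper":1},{"dx":0,"dy":0,"dz":0,"rx":0,"ry":0,"rz":0,"gripper":1},{"dx":0,"dy":0,"dz":0,"rx":0,"ry":0,"rz":0,"gripper":1},{"dx":0,"dy":0,"dz":0,"rx":0,"ry":0,"rz":0,"gripper":1}], "force": 25}}

```text
t: 10.3
eef_pos: [0.5083, -0.023, 0.0494]
ee_rot: [3.142, 0.0, -2.991]
force: [-0.2, -0.3, -0.4]
width: 0.0398
gripper_force: 0.0
```

Run:
```python
from h import *
s=arm.get_state(); p=s["eef_pos"]; d=p[:2]-O; print("vise frame",d@e,d@n,p[2],s["force"],s["width"],s["gripper_force"],s["ee_rot"])
```

```text
vise frame -0.10818170516573959 0.03906781593636706 0.04943279574359441 [-0.15466214 -0.28850768 -0.39111483] 0.039763503899386286 0.0 [ 3.14159099e+00  1.42714967e-04 -2.99084491e+00]
```

{"fn": "jog_arm", "kwargs": {"targets": [{"dx":2,"dy":0,"dz":0,"rx":0,"ry":0,"rz":0,"gripper":1},{"dx":4,"dy":0,"dz":0,"rx":0,"ry":0,"rz":0,"gripper":1},{"dx":4,"dy":0,"dz":0,"rx":0,"ry":0,"rz":0,"gripper":1},{"dx":4,"dy":0,"dz":0,"rx":0,"ry":0,"rz":0,"gripper":1},{"dx":4,"dy":0,"dz":0,"rx":0,"ry":0,"rz":0,"gripper":1},{"dx":4,"dy":0,"dz":0,"rx":0,"ry":0,"rz":0,"gripper":1},{"dx":4,"dy":0,"dz":0,"rx":0,"ry":0,"rz":0,"gripper":1},{"dx":4,"dy":0,"dz":0,"rx":0,"ry":0,"rz":0,"gripper":1}], "force": 25}}

```text
t: 10.97
eef_pos: [0.504, -0.0237, 0.0493]
ee_rot: [-3.142, -0.0, -2.991]
force: [-1.9, 0.6, 2.8]
width: 0.0149
gripper_force: 25.0
```

```bash
cat >> h.py <<'E'
def arc(phis, r=.042, zc=.062, dphi=0, fine=None):
    "prints the vise-frame TCP and rows from the measured pose for the crank angles"
    s=arm.get_state(); p=np.array(s["eef_pos"]); d=p[:2]-O; a=d@e; y=d@n; ph=np.arctan2(p[2]-zc,y)
    print("t",round(s["t"],2),"vise x %.4f y %.4f z %.4f"%(a,y,p[2]),"phi %.3f r %.4f"%(ph,np.hypot(p[2]-zc,y)),"F(vise) x %.1f y %.1f z %.1f"%(s["force"][:2]@e,s["force"][:2]@n,s["force"][2]),"w %.4f"%s["width"],s["gripper_force"])
    Rt=R.from_euler("xyz",s["ee_rot"])
    for k in phis:
        q=ph+k; w=np.array(V(-.112,r*np.cos(q),zc+r*np.sin(q))[:3]); print(round(q,2),(Rt.inv().apply(w-p)*1000).round(1).tolist())
E
python3 -c "
from h import *
arc(np.arange(1,9)*.06)"
```

```text
t 10.97 vise x -0.1124 y 0.0391 z 0.0493 phi -0.315 r 0.0411 F(vise) x -1.8 y 0.9 z 2.8 w 0.0149 25.014009475708008
-0.26 [-0.4, 1.5, -2.1]
-0.2 [-0.5, 2.1, -4.6]
-0.14 [-0.4, 2.5, -7.1]
-0.08 [-0.5, 2.8, -9.6]
-0.02 [-0.4, 3.0, -12.1]
0.04 [-0.4, 2.9, -14.6]
0.1 [-0.5, 2.7, -17.1]
0.16 [-0.4, 2.3, -19.6]
```

The handle is gripped. I start the arc.

{"fn": "jog_arm", "kwargs": {"targets": [{"dx":0,"dy":0.6,"dz":-2.1,"rx":0,"ry":0,"rz":0,"gripper":1},{"dx":0,"dy":1.2,"dz":-4.6,"rx":0,"ry":0,"rz":0,"gripper":1},{"dx":0,"dy":1.6,"dz":-7.1,"rx":0,"ry":0,"rz":0,"gripper":1},{"dx":0,"dy":1.9,"dz":-9.6,"rx":0,"ry":0,"rz":0,"gripper":1},{"dx":0,"dy":2.1,"dz":-12.1,"rx":0,"ry":0,"rz":0,"gripper":1},{"dx":0,"dy":2.0,"dz":-14.6,"rx":0,"ry":0,"rz":0,"gripper":1},{"dx":0,"dy":1.8,"dz":-17.1,"rx":0,"ry":0,"rz":0,"gripper":1},{"dx":0,"dy":1.4,"dz":-19.6,"rx":0,"ry":0,"rz":0,"gripper":1}]}}

```text
t: 11.63
eef_pos: [0.5039, -0.0227, 0.0691]
ee_rot: [-3.141, -0.0, -2.991]
force: [2.7, -6.1, -5.7]
width: 0.0143
gripper_force: 24.9
```

```bash
sed -i 's/O=np.array(\[.6211,-.0453\])/O=np.array([.6212,-.0461])/' h.py; python3 -c "
from h import *
arc(np.arange(1,9)*.1)"
```

```text
t 11.63 vise x -0.1124 y 0.0409 z 0.0691 phi 0.171 r 0.0415 F(vise) x 1.7 y -6.4 z -5.7 w 0.0143 24.866015911102295
0.27 [-0.5, -0.4, -4.2]
0.37 [-0.5, -1.7, -8.2]
0.47 [-0.4, -3.4, -12.0]
0.57 [-0.4, -5.5, -15.6]
0.67 [-0.4, -8.0, -19.1]
0.77 [-0.4, -10.8, -22.2]
0.87 [-0.5, -13.8, -25.1]
0.97 [-0.4, -17.2, -27.6]
```

{"fn": "jog_arm", "kwargs": {"targets": [{"dx":0,"dy":-1.2,"dz":-4.2,"rx":0,"ry":0,"rz":0,"gripper":1},{"dx":0,"dy":-2.5,"dz":-8.2,"rx":0,"ry":0,"rz":0,"gripper":1},{"dx":0,"dy":-4.2,"dz":-12.0,"rx":0,"ry":0,"rz":0,"gripper":1},{"dx":0,"dy":-6.3,"dz":-15.6,"rx":0,"ry":0,"rz":0,"gripper":1},{"dx":0,"dy":-8.8,"dz":-19.1,"rx":0,"ry":0,"rz":0,"gripper":1},{"dx":0,"dy":-11.6,"dz":-22.2,"rx":0,"ry":0,"rz":0,"gripper":1},{"dx":0,"dy":-14.6,"dz":-25.1,"rx":0,"ry":0,"rz":0,"gripper":1},{"dx":0,"dy":-18.0,"dz":-27.6,"rx":0,"ry":0,"rz":0,"gripper":1}]}}

```text
t: 12.3
eef_pos: [0.5066, -0.0403, 0.0961]
ee_rot: [3.141, -0.0, -2.991]
force: [4.4, -3.6, -14.1]
width: 0.0144
gripper_force: 24.6
```

```bash
python3 -c "
from h import *
arc(np.arange(1,9)*.1)"
```

```text
t 12.3 vise x -0.1124 y 0.0231 z 0.0961 phi 0.975 r 0.0412 F(vise) x 3.8 y -4.2 z -14.1 w 0.0144 24.58987981081009
1.08 [-0.5, -3.1, -2.9]
1.18 [-0.4, -6.9, -4.7]
1.28 [-0.4, -10.9, -6.1]
1.38 [-0.5, -15.0, -7.1]
1.48 [-0.5, -19.1, -7.7]
1.58 [-0.4, -23.3, -7.9]
1.68 [-0.5, -27.5, -7.7]
1.78 [-0.5, -31.7, -7.0]
```

{"fn": "jog_arm", "kwargs": {"targets": [{"dx":0,"dy":-3.4,"dz":-1.4,"rx":0,"ry":0,"rz":0,"gripper":1},{"dx":0,"dy":-7.2,"dz":-2.9,"rx":0,"ry":0,"rz":0,"gripper":1},{"dx":0,"dy":-11.2,"dz":-4.2,"rx":0,"ry":0,"rz":0,"gripper":1},{"dx":0,"dy":-15.3,"dz":-5.1,"rx":0,"ry":0,"rz":0,"gripper":1},{"dx":0,"dy":-19.4,"dz":-5.6,"rx":0,"ry":0,"rz":0,"gripper":1},{"dx":0,"dy":-23.6,"dz":-5.7,"rx":0,"ry":0,"rz":0,"gripper":1},{"dx":0,"dy":-27.8,"dz":-5.4,"rx":0,"ry":0,"rz":0,"gripper":1},{"dx":0,"dy":-32.0,"dz":-4.7,"rx":0,"ry":0,"rz":0,"gripper":1}]}}

```text
t: 12.97
eef_pos: [0.5115, -0.072, 0.1019]
ee_rot: [-3.142, 0.0, -2.991]
force: [-3.2, 3.3, 1.9]
width: 0.0145
gripper_force: 25.0
```

```bash
python3 -c "
from h import *
arc(np.arange(1,9)*.1,zc=.0605)"
```

```text
t 12.97 vise x -0.1123 y -0.0090 z 0.1019 phi 1.786 r 0.0423 F(vise) x -2.6 y 3.8 z 1.9 w 0.0145 25.0207382440567
1.89 [-0.4, -4.0, 1.4]
1.99 [-0.3, -7.9, 2.9]
2.09 [-0.3, -11.7, 4.8]
2.19 [-0.4, -15.2, 7.1]
2.29 [-0.4, -18.6, 9.7]
2.39 [-0.4, -21.5, 12.6]
2.49 [-0.4, -24.2, 15.8]
2.59 [-0.4, -26.6, 19.2]
```

{"fn": "jog_arm", "kwargs": {"targets": [{"dx":0,"dy":-4.0,"dz":1.2,"rx":0,"ry":0,"rz":0,"gripper":1},{"dx":0,"dy":-7.9,"dz":2.7,"rx":0,"ry":0,"rz":0,"gripper":1},{"dx":0,"dy":-11.7,"dz":4.6,"rx":0,"ry":0,"rz":0,"gripper":1},{"dx":0,"dy":-15.2,"dz":6.9,"rx":0,"ry":0,"rz":0,"gripper":1},{"dx":0,"dy":-18.6,"dz":9.5,"rx":0,"ry":0,"rz":0,"gripper":1},{"dx":0,"dy":-21.5,"dz":12.4,"rx":0,"ry":0,"rz":0,"gripper":1},{"dx":0,"dy":-24.2,"dz":15.6,"rx":0,"ry":0,"rz":0,"gripper":1},{"dx":0,"dy":-26.6,"dz":19.0,"rx":0,"ry":0,"rz":0,"gripper":1}]}}

```text
t: 13.63
eef_pos: [0.5157, -0.099, 0.0827]
ee_rot: [-3.141, 0.0, -2.991]
force: [-4.0, -0.6, 4.9]
width: 0.0145
gripper_force: 25.1
```

```bash
python3 -c "
from h import *
arc(np.arange(1,9)*.06,zc=.0605)
f=grab('side'); save(f,'side4.png',(160,190,360,310),4)"
```

```text
t 13.63 vise x -0.1123 y -0.0363 z 0.0827 phi 2.593 r 0.0426 F(vise) x -4.0 y 0.0 z 4.9 w 0.0145 25.05107492208481
2.65 [-0.3, -0.8, 2.5]
2.71 [-0.3, -1.9, 4.8]
2.77 [-0.3, -2.9, 7.1]
2.83 [-0.3, -3.7, 9.5]
2.89 [-0.3, -4.4, 11.9]
2.95 [-0.3, -4.9, 14.3]
3.01 [-0.3, -5.3, 16.8]
3.07 [-0.3, -5.6, 19.3]
```

View pics/side4.png

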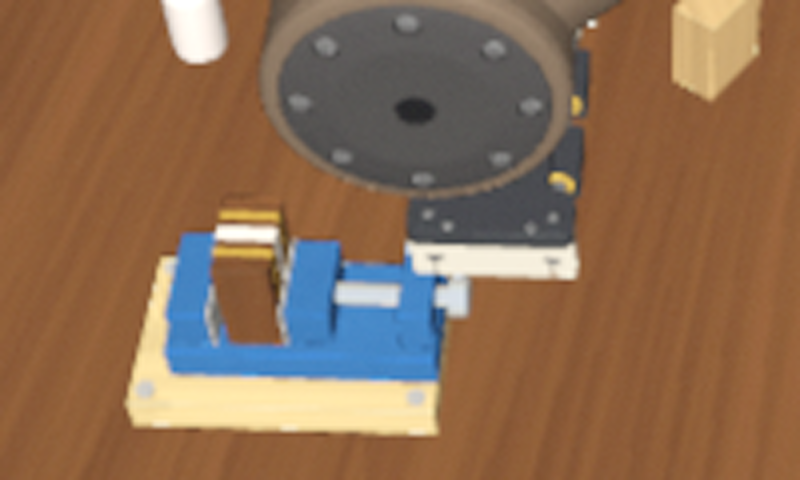

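The crop shows the sliding jaw at (290,300) touching the blank, which stands upright. A few mm of gap remain to the fixed jaw at (212,300). I go on more slowly.

{"fn": "jog_arm", "kwargs": {"targets": [{"dx":0,"dy":-1.1,"dz":2.4,"rx":0,"ry":0,"rz":0,"gripper":1},{"dx":0,"dy":-2.1,"dz":4.8,"rx":0,"ry":0,"rz":0,"gripper":1},{"dx":0,"dy":-3.1,"dz":7.1,"rx":0,"ry":0,"rz":0,"gripper":1},{"dx":0,"dy":-3.9,"dz":9.5,"rx":0,"ry":0,"rz":0,"gripper":1},{"dx":0,"dy":-4.6,"dz":11.9,"rx":0,"ry":0,"rz":0,"gripper":1},{"dx":0,"dy":-5.1,"dz":14.3,"rx":0,"ry":0,"rz":0,"gripper":1},{"dx":0,"dy":-5.5,"dz":16.8,"rx":0,"ry":0,"rz":0,"gripper":1},{"dx":0,"dy":-5.8,"dz":19.3,"rx":0,"ry":0,"rz":0,"gripper":1}]}}

```text
t: 14.35
eef_pos: [0.5165, -0.1049, 0.0633]
ee_rot: [-3.14, -0.0, -2.991]
force: [-2.8, -5.3, 3.6]
width: 0.0145
gripper_force: 25.0
```

```bash
python3 -c "
from h import *
arc(np.arange(1,9)*.04,zc=.0605)"
```

```text
t 14.35 vise x -0.1124 y -0.0423 z 0.0633 phi 3.075 r 0.0424 F(vise) x -3.6 y -4.9 z 3.6 w 0.0145 25.03848910331726
3.11 [-0.3, 0.4, 1.7]
3.15 [-0.3, 0.4, 3.4]
3.19 [-0.3, 0.4, 5.1]
3.23 [-0.3, 0.5, 6.7]
3.27 [-0.4, 0.7, 8.4]
3.31 [-0.3, 1.0, 10.1]
3.35 [-0.4, 1.3, 11.7]
3.39 [-0.3, 1.7, 13.4]
```

{"fn": "jog_arm", "kwargs": {"targets": [{"dx":0,"dy":-0.3,"dz":1.2,"rx":0,"ry":0,"rz":0,"gripper":1},{"dx":0,"dy":-0.3,"dz":2.4,"rx":0,"ry":0,"rz":0,"gripper":1},{"dx":0,"dy":-0.3,"dz":3.6,"rx":0,"ry":0,"rz":0,"gripper":1},{"dx":0,"dy":-0.2,"dz":4.8,"rx":0,"ry":0,"rz":0,"gripper":1},{"dx":0,"dy":-0.1,"dz":6,"rx":0,"ry":0,"rz":0,"gripper":1},{"dx":0,"dy":0,"dz":7,"rx":0,"ry":0,"rz":0,"gripper":1},{"dx":0,"dy":0.1,"dz":8,"rx":0,"ry":0,"rz":0,"gripper":1},{"dx":0,"dy":0.1,"dz":8,"rx":0,"ry":0,"rz":0,"gripper":1}], "force": 40}}

```text
t: 15.02
eef_pos: [0.5165, -0.1047, 0.0551]
ee_rot: [-3.14, -0.0, -2.991]
force: [-2.8, -5.7, 1.4]
width: 0.0135
gripper_force: 40.0
```

```bash
python3 -c "
from h import *
arc(np.arange(1,9)*.04,zc=.0605)"
```

```text
t 15.02 vise x -0.1124 y -0.0420 z 0.0551 phi -3.013 r 0.0424 F(vise) x -3.6 y -5.2 z 1.4 w 0.0135 39.9994432926178
-2.97 [-0.3, 0.6, 1.6]
-2.93 [-0.4, 0.9, 3.3]
-2.89 [-0.3, 1.3, 4.9]
-2.85 [-0.4, 1.8, 6.5]
-2.81 [-0.4, 2.3, 8.1]
-2.77 [-0.4, 2.8, 9.7]
-2.73 [-0.4, 3.6, 11.2]
-2.69 [-0.4, 4.3, 12.8]
```

{"fn": "jog_arm", "kwargs": {"targets": [{"dx":0,"dy":0,"dz":1.2,"rx":0,"ry":0,"rz":0,"gripper":1},{"dx":0,"dy":0.2,"dz":2.4,"rx":0,"ry":0,"rz":0,"gripper":1},{"dx":0,"dy":0.5,"dz":3.6,"rx":0,"ry":0,"rz":0,"gripper":1},{"dx":0,"dy":0.8,"dz":4.8,"rx":0,"ry":0,"rz":0,"gripper":1},{"dx":0,"dy":1.1,"dz":6,"rx":0,"ry":0,"rz":0,"gripper":1},{"dx":0,"dy":1.3,"dz":7,"rx":0,"ry":0,"rz":0,"gripper":1},{"dx":0,"dy":1.3,"dz":7,"rx":0,"ry":0,"rz":0,"gripper":1},{"dx":0,"dy":1.3,"dz":7,"rx":0,"ry":0,"rz":0,"gripper":1}], "force": 40}}

```text
t: 15.68
eef_pos: [0.5163, -0.1032, 0.0482]
ee_rot: [-3.141, -0.0, -2.991]
force: [-1.4, -4.2, 4.0]
width: 0.0144
gripper_force: 40.0
```

```bash
python3 -c "
from h import *
arc(np.arange(1,9)*.04,zc=.0605)
f=grab('side'); save(f,'side5.png',(160,190,360,310),4)"
```

```text
t 15.68 vise x -0.1124 y -0.0406 z 0.0482 phi -2.848 r 0.0424 F(vise) x -2.0 y -3.9 z 4.0 w 0.0144 40.03204107284546
-2.81 [-0.4, 0.9, 1.5]
-2.77 [-0.4, 1.5, 3.0]
-2.73 [-0.4, 2.1, 4.6]
-2.69 [-0.4, 2.8, 6.1]
-2.65 [-0.4, 3.6, 7.6]
-2.61 [-0.4, 4.4, 9.1]
-2.57 [-0.3, 5.4, 10.5]
-2.53 [-0.4, 6.3, 11.9]
```

View pics/side5.png

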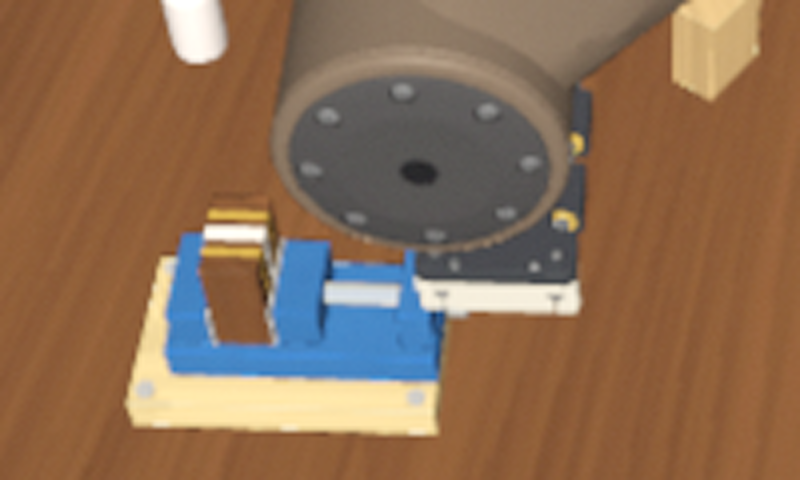

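The crop shows the blank upright and close to or touching the fixed jaw at (210,300). The force has not risen yet, so I keep turning in small steps.

{"fn": "jog_arm", "kwargs": {"targets": [{"dx":0,"dy":0.2,"dz":0.9,"rx":0,"ry":0,"rz":0,"gripper":1},{"dx":0,"dy":0.5,"dz":1.8,"rx":0,"ry":0,"rz":0,"gripper":1},{"dx":0,"dy":0.9,"dz":2.8,"rx":0,"ry":0,"rz":0,"gripper":1},{"dx":0,"dy":1.3,"dz":3.8,"rx":0,"ry":0,"rz":0,"gripper":1},{"dx":0,"dy":1.6,"dz":4.6,"rx":0,"ry":0,"rz":0,"gripper":1},{"dx":0,"dy":1.6,"dz":4.6,"rx":0,"ry":0,"rz":0,"gripper":1},{"dx":0,"dy":1.6,"dz":4.6,"rx":0,"ry":0,"rz":0,"gripper":1},{"dx":0,"dy":1.6,"dz":4.6,"rx":0,"ry":0,"rz":0,"gripper":1}], "force": 40}}

```text
t: 16.4
eef_pos: [0.5165, -0.1024, 0.0454]
ee_rot: [-3.139, 0.001, -2.99]
force: [-7.9, -7.4, 20.0]
width: 0.0142
gripper_force: 40.2
```

```bash
python3 -c "
from h import *
arc(np.arange(1,9)*.04,zc=.0605)"
```

```text
t 16.4 vise x -0.1120 y -0.0398 z 0.0454 phi -2.779 r 0.0426 F(vise) x -8.9 y -6.1 z 20.0 w 0.0142 40.16143620014191
-2.74 [0.0, 1.2, 1.3]
-2.7 [0.0, 1.8, 2.9]
-2.66 [0.0, 2.7, 4.4]
-2.62 [-0.0, 3.5, 5.8]
-2.58 [-0.0, 4.3, 7.3]
-2.54 [0.0, 5.3, 8.7]
-2.5 [-0.0, 6.2, 10.0]
-2.46 [0.0, 7.2, 11.4]
```

The force has risen to about 20 N, so the vise is tight. I let go and withdraw upward.

{"fn": "jog_arm", "kwargs": {"targets": [{"dx":0,"dy":0,"dz":0,"rx":0,"ry":0,"rz":0,"gripper":0},{"dx":0,"dy":0,"dz":0,"rx":0,"ry":0,"rz":0,"gripper":0},{"dx":0,"dy":0,"dz":0,"rx":0,"ry":0,"rz":0,"gripper":0},{"dx":0,"dy":0,"dz":0,"rx":0,"ry":0,"rz":0,"gripper":0},{"dx":0,"dy":0,"dz":0,"rx":0,"ry":0,"rz":0,"gripper":0},{"dx":0,"dy":0,"dz":0,"rx":0,"ry":0,"rz":0,"gripper":0},{"dx":0,"dy":0,"dz":0,"rx":0,"ry":0,"rz":0,"gripper":0},{"dx":0,"dy":0,"dz":0,"rx":0,"ry":0,"rz":0,"gripper":0}]}}

```text
t: 17.07
eef_pos: [0.5161, -0.1006, 0.0432]
ee_rot: [-3.142, -0.0, -2.991]
force: [1.2, 0.3, -0.6]
width: 0.0618
gripper_force: 0.0
```

{"fn": "jog_arm", "kwargs": {"targets": [{"dx":0,"dy":0,"dz":-10,"rx":0,"ry":0,"rz":0,"gripper":0},{"dx":0,"dy":0,"dz":-30,"rx":0,"ry":0,"rz":0,"gripper":0},{"dx":0,"dy":0,"dz":-60,"rx":0,"ry":0,"rz":0,"gripper":0},{"dx":0,"dy":0,"dz":-90,"rx":0,"ry":0,"rz":0,"gripper":0},{"dx":0,"dy":0,"dz":-120,"rx":0,"ry":0,"rz":0,"gripper":0},{"dx":0,"dy":0,"dz":-150,"rx":0,"ry":0,"rz":0,"gripper":0},{"dx":0,"dy":-20,"dz":-165,"rx":0,"ry":0,"rz":0,"gripper":0},{"dx":0,"dy":-25,"dz":-165,"rx":0,"ry":0,"rz":0,"gripper":0}]}}

```text
t: 17.73
eef_pos: [0.5221, -0.1266, 0.2136]
ee_rot: [-3.14, 0.008, -2.99]
force: [0.7, -0.3, 0.6]
width: 0.0877
gripper_force: 0.0
```

```bash
python3 -c "
from h import *
arc([])
f=grab('side'); save(f,'side6.png',(160,190,360,310),4)"
```

```text
t 17.73 vise x -0.1101 y -0.0646 z 0.2136 phi 1.973 r 0.1648 F(vise) x 0.7 y -0.4 z 0.6 w 0.0877 0.0
```

View pics/side6.png

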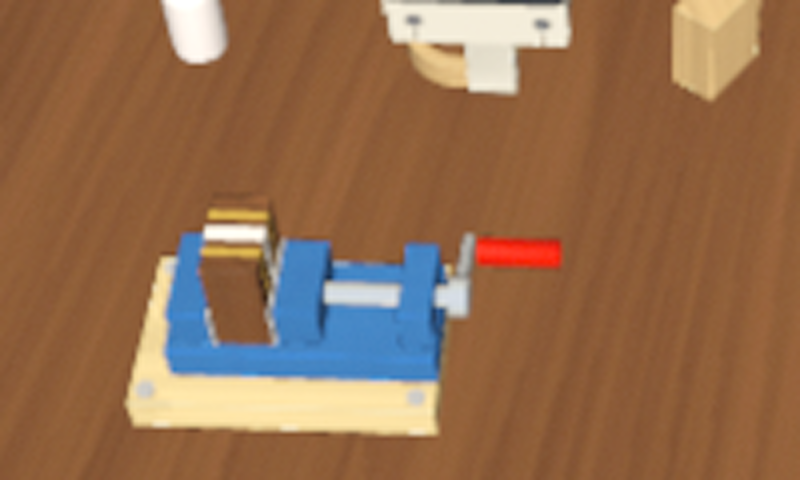

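The crop shows the blank clamped upright between the jaws at (235,280), the handle free at (518,253), and the gripper well clear. I hand the job in.

```bash
python3 -c "
from station import arm
print(arm.job_done())"
```

```text
the job is handed in; nothing more can be done
None
```

The walnut blank stands upright in the leftmost vise, clamped until the crank force rose to about 20 N, with the handle released and the arm clear; I handed the job in at about 18 s, and no verdict came back.

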